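Seat the stand foot in the gluing jig and snap the toggle clamp shut

TASK

Push the bone-white stand foot along its channel in the jig until it sits fully home against the end stop, and only then push the red clamp lever over its dead point until it snaps down into lock, with the rubber pad pressing on the foot. Use the fingertips or the outside of the fingers only: do not lift or tip the foot, and leave all the other things on the jig and the table where they are.

Things in the scene. Friction and masses are not known exactly. Their poses are not given: they have to be found in the camera images.
- jig: gluing jig, fixed: dark wood plate 210 x 250 x 12 mm flat on the table. Origin at table height (z 0). Jig coordinates (mm) here and below: x along the channel to the end stop, y to the side where the locked lever lies, z up. Plate: x -105 to 105, y -100 to 150, top z 12. Channel along x, centred on y -30, 58 wide between aluminium rails 12 wide, tops at z 24, x -90 to 80
- stop_face (a point): middle of the end stop's face, at jig x 80, y -30, z 27 mm. The stop is an aluminium block across the channel's +x end, 90 mm wide, 16 mm thick, top at jig z 38
- foot: bone-white stand foot, loose, 0.13 to 0.25 kg: slab 90 (its x, along the channel) x 56 x 30 mm with a post stub (20 mm wide, 30 mm tall) on top at its x -20. Origin: centre of its underside, at jig z 12, y -30; 1 mm play to each rail. Starts 30 to 65 mm short of the stop (jig x -30 to 5), bears on it at jig x 35. Slides with plain friction, about 1 N
- clamp_lever (a joint): toggle clamp lever, rad: 0 = open (upright, leaning 0.1 rad to jig -y), grows as it swings over to +y, 1.0 = dead point, 1.5 = locked against its limit (0.17 rad above level, pointing to +y). A spring resists by about 8 N at the grip point, falling away from 0.5 on to nothing at the dead point; let go before 1.0 it springs back open, past 1.0 it is thrown into lock and kept there
- lever_pivot (a point): lever's pivot, at jig x 55, y 85, z 72 mm; its axis lies along jig x. The clamp's steel bracket around it fills x 30 to 80, y 48 to 118, up to z 80
- lever_grip (a point): point on the lever's centre line 100 mm from the pivot, inside the red sleeve. The sleeve is round, 20 mm in diameter, 45 to 135 mm from the pivot (round end). Open: at jig x 55, y 75, z 172 mm; locked: x 55, y 184, z 89 mm
- clamp_arm: steel holding arm, 105 x 14 x 10 mm, moved by the lever; origin on its hinge at jig x 55, y 60, z 66 mm. It reaches towards jig -y; with the lever open it points up at 0.6 rad, its far end at about y -23, z 123; locked, it is level
- clamp_pad: black rubber pad, 20 mm wide, sprung, under the arm's end, 90 mm from the arm's hinge; origin on the arm's centre line, rubber face 27 mm below. Locked, it presses (about 5 N) on the foot 20 mm to the +x side of its centre if the foot is home
- walnut_finial: turned dark-walnut finial, 28 mm wide, 46 mm tall, standing loose on the jig plate; origin under its centre; not part of the job
- bone_finial: turned bone-white finial, 28 mm wide, 46 mm tall, standing loose on the jig plate; origin under its centre; not part of the job
- glue_bottle: white glue bottle with orange cap, 44 mm wide, 120 mm tall, standing on the table; origin under its centre; not part of the job
- mug: blue mug, 76 mm wide, 90 mm tall; origin under its centre; not part of the job
- wax_tin: brass-coloured round tin, 68 mm wide, 35 mm tall; origin under its centre; not part of the job
- brush: flat brush with wooden handle, about 200 mm long, lying on the table; origin under its middle; not part of the job
- bowl: white bowl, 120 mm wide, 50 mm tall; origin under its centre; not part of the job
There are look-alikes about, which are no part of the job. What is shaped like the foot but yellow is not meant.

How it is judged:
On the way, in this order (a step that is already met when the one before it is completed fails the run):
1. the foot is home against the end stop (within 3 mm) while the lever is still open (x of foot in the frame of jig above 0.032 m and value of joint clamp_lever below 0.5 rad and z of foot in the frame of jig between 0.008 and 0.016 m and y of foot in the frame of jig between -0.034 and -0.026 m), for 0.2 s.
2. the lever has snapped into lock with the foot home (value of joint clamp_lever above 1.42 rad and x of foot in the frame of jig above 0.032 m), for 0.2 s.
At the end, for the whole second after the job is handed in: The foot lies flat in its channel within 3 mm of the end stop, at rest, the lever is locked (joint above 1.42), and the pad presses on the foot with more than 2 N (all of step 2 and z of foot in the frame of jig between 0.008 and 0.016 m and y of foot in the frame of jig between -0.034 and -0.026 m and contact force between clamp_pad and foot above 2 N and angle between foot's own z axis and vertical below 0.06 rad and linear speed of foot below 0.02 m/s); the robot touches nothing.
It fails at once if the foot was lifted more than 8 mm off the jig plate (z of foot in the frame of jig above 0.02 m).
It fails at once if the foot was tipped by more than 0.2 rad (angle between foot's own z axis and vertical above 0.2 rad).
It fails at once if the lever went past its dead point before the foot was home (value of joint clamp_lever above 1 rad and not (x of foot in the frame of jig above 0.032 m)).
It fails at once if one of the other loose things was moved more than 15 mm or knocked over (distance of any of walnut_finial, bone_finial, glue_bottle, mug, wax_tin, brush, bowl from where it was at the start of the episode above 0.015 m or angle between any of walnut_finial, bone_finial, glue_bottle, mug, wax_tin, brush, bowl's own z axis and vertical above 0.4 rad).
It also fails if it takes over 48 s, if anything falls off the work surface, if the arm or the gripper's body presses on something with over 40 N, if the wrist force passes 120 N, or if a joint passes its speed limit or range.

ROBOT

A 7-joint arm with a two-finger parallel gripper is mounted at the origin on the work surface. World frame = base frame: x ahead of the robot, y to its left, z up, the work surface at z = 0. Lengths are in m, angles in rad, forces in N, time in s.
With the tool pointing down it reaches from about 0.425 to 0.925 m from the base axis. Payload 6.8 kg.
Tool frame: the origin (TCP) lies between the finger pads; the fingertips stand 14 mm ahead of it and the grasp point (between the pads) lies 5 mm behind it; z points along the fingers, y is the direction in which the jaws open and shut (so a half turn about z gives the same grasp; the last joint's range is limited). The gripper opens to 85 mm and grips with 20 to 120 N. Pads are 22 mm wide; open, the fingers measure 114 mm over their backs; the gripper's body (76 mm by 85 mm) begins 54 mm behind the grasp point. The pads swing forward as they close: fully open they stand 13 mm farther back than shut.
Start: joints at [1.178, 0.477, 0.022, 1.555, -0.011, 1.109, -0.083], TCP at [0.19, -0.648, 0.245] pointing down, gripper open.
Joint ranges: [-2.96, 2.96], [-0.34, 2.1], [-1.41, 1.46], [0.24, 2.44], [-1.37, 4.51], [0.17, 1.92], [-2.96, 2.96]. Speed limits (rad/s): [2.39, 2.39, 3.14, 3.14, 3.14, 3.14, 3.14].

INTERFACE

Orientations are given as a unit quaternion [w, x, y, z].
In Python, from station import bot gives the robot as it stands.
- The arm moves only by the shell command python3 -m crank 'ROWS' [FORCE]. ROWS is JSON, a list of rows, each a list of 3 entries, a list of its own where there are three numbers: the shift along the tool's x, y, z in m, then the turn, a rotation vector about the tool's x, y, z in degrees, then the finger opening in m, from 0 to 0.0854. A call has 1 to 10 rows; each row shifts and turns the commanded pose from where the row before left it, along the tool's axes as they then stand; what a row does not reach is not made up. A row lasts 1/8 s, in which the tool goes at most 62.5 mm and 10.7 degrees, less where a joint would pass 70% of its speed; a pose out of reach is approached as far as the arm can. A call is refused whole if a number of a shift passes 0.0625 or a number of a turn 10.7, either way. A call with a gripper value outside its range is refused whole. The fingers move at their own pace and stop on an object; FORCE is the grip in N (left out, the last holds). Time passes only in rows, so rows that do not move let the fingers close. It gives the time, the measured TCP pose, the force and the opening at its end, in the units of the state.
- bot.get_obs(): the state, without advancing time (a new reading comes with each control period).
- bot.read_camera(name): name is "side" or "top" or "wrist"; returns (picture, depth): 400x640x3 uint8, red, green, blue; 400x640 float32, m along the optical axis (not along the pixel's ray), 0 where there is no reading.
- bot.calibration(name): a dict with "fx", "fy", "cx", "cy" (pixels), "extrinsics" (4x4, takes a point from camera to world coordinates). Camera axes: x right, y down, z forward; pixel columns grow to the right and rows downward; lengths in m; the calibration is good to about 2 mm. A picture is of the moment at which its call begins: read the wrist's pose just before it. calibration takes no time and is no camera call; for the wrist camera it gives the pose at the moment of the call.
- bot.hand_in(): hands the job in, once; it reports no verdict.
The state is a dict: "t": time; "q": joint angles; "joint_vel": joint speeds; "joint_torque": joint torques, N m; "eef_pos": TCP position; "tool_rot": TCP orientation; "contact_force": force on the tool from outside, world axes, zero at the start; "torque": the same for the moment, N m; "gripper_width": opening from 0.0 (shut) to 1.0 (fully open).
Only numpy, scipy, OpenCV 4.12 (cv2) and the standard library are available. Lean on these libraries where they do the work, as an engineer would, in place of code of your own. Each camera call takes 0.05 s, during which the arm holds its last target.

## Working session

There is one attempt and no reset: what is moved stays moved. The work goes in short steps, Python scripts to look and compute and a shell command to move; the robot and the scene stay as the last step left them, time stands still between calls to the robot, and variables do not carry over. Pictures are saved under pics/ and viewed, and the job is handed in when it is done.

```bash
ls; mkdir -p pics; python3 - <<'E'
from station import bot
import cv2,json
o=bot.get_obs();print({k:(v if not hasattr(v,'tolist') else v.tolist()) for k,v in o.items()})
for n in("top","side"):
    im,d=bot.read_camera(n);cv2.imwrite(f"pics/{n}0.png",im[:,:,::-1]);c=bot.calibration(n);print(n,c)
E
```

```text
pics
{'t': 0.0, 'q': [1.1778937008351567, 0.4777969448372131, 0.022312467005935664, 1.5564389059714498, -0.011507219822731455, 1.1092899521416597, -0.08311061171170908], 'joint_vel': [0.0006281174769638735, 0.0023228623458038237, 0.00024242593111273352, -0.00010692969996718417, 2.413536437696599e-05, -0.000659844237643892, -2.5788044978449165e-06], 'joint_torque': [-0.0008972649447969161, -59.64562654495239, 1.6077203303575516, -28.120157718658447, 0.01251645851880312, 0.009480955777689815, -4.98522737757412e-06], 'eef_pos': [0.18950282802735705, -0.6472711726799553, 0.24433256972274076], 'tool_rot': [-0.0008836539107138628, 0.9898753719791575, 0.14193636935147608, -0.00018482481396669753], 'contact_force': [0.38395451506479467, 0.288312130099236, 0.32832575846436696], 'torque': [-0.010769888242093158, -0.020526459065593805, 0.008956783096786035], 'gripper_width': 1.0013127864698197}
top {'fx': 426.21073382398254, 'fy': 426.21073382398254, 'cx': 310.7837880743471, 'cy': 203.74200972807725, 'extrinsics': array([[-4.67933397e-02, -9.76262954e-01,  2.11473468e-01,
         1.53702386e-01],
       [-9.98903779e-01,  4.54625263e-02, -1.11534729e-02,
         2.45919312e-02],
       [ 1.27460428e-03, -2.11763555e-01, -9.77320097e-01,
         1.71003190e+00],
       [ 0.00000000e+00,  0.00000000e+00,  0.00000000e+00,
         1.00000000e+00]])}
side {'fx': 383.8095226809342, 'fy': 383.8095226809342, 'cx': 320.5095501831849, 'cy': 203.20912985018586, 'extrinsics': array([[-0.83570179, -0.36921435,  0.40655047,  0.04712758],
       [-0.54907146,  0.54677245, -0.63210792,  0.69793576],
       [ 0.01109271, -0.75147898, -0.65966377,  0.85585828],
       [ 0.        ,  0.        ,  0.        ,  1.        ]])}
```

View pics/top0.png

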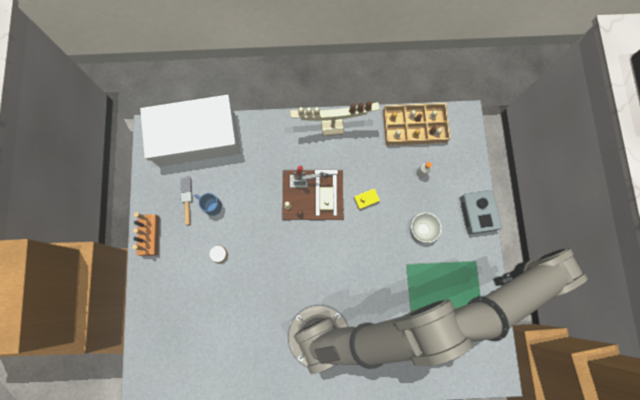

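View pics/side0.png

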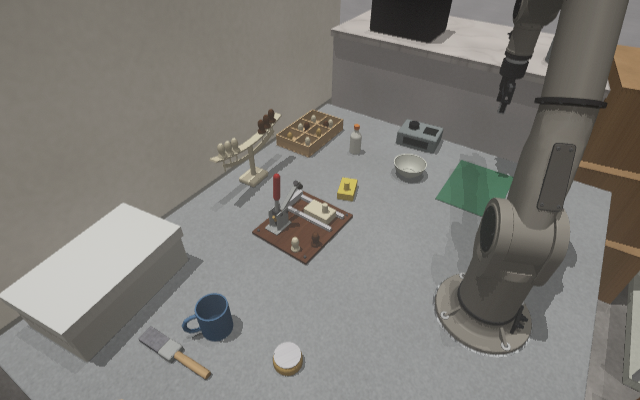

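Both views show the jig around top (313,195) and side (303,225). The lever is near top (299,172), and the yellow decoy is at (367,199). I'll crop in closer.

```bash
python3 - <<'E'
import cv2,numpy as np
t=cv2.imread("pics/top0.png");s=cv2.imread("pics/side0.png")
a=cv2.resize(t[155:230,270:390],None,fx=6,fy=6,interpolation=cv2.INTER_CUBIC)
b=cv2.resize(s[160:270,240:370],None,fx=5,fy=5,interpolation=cv2.INTER_CUBIC)
cv2.imwrite("pics/topz.png",a);cv2.imwrite("pics/sidez.png",b)
E
```

```text
(no output)
```

View pics/topz.png

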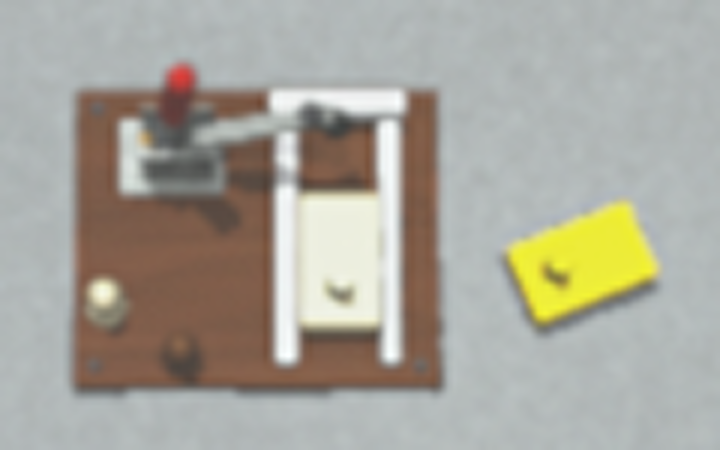

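View pics/sidez.png

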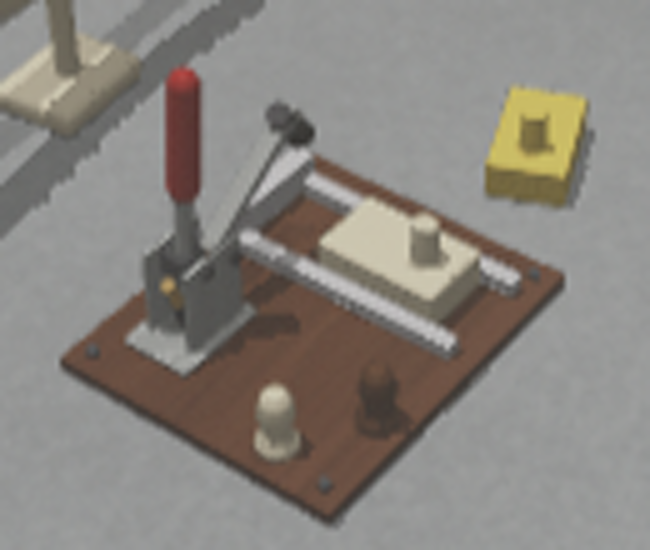

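The top zoom shows the plate corners at about (78,90), (438,90), (441,387) and (74,385). The stop is at the far end, the foot at (340,260), and the finials at (105,300) and (180,355). Next I'll measure the jig, foot and lever.

```bash
cat >h.py <<'E'
import numpy as np,cv2
from station import bot
def ray(c,u,v):
    d=np.array([(u-c["cx"])/c["fx"],(v-c["cy"])/c["fy"],1.]);E=c["extrinsics"];return E[:3,3],E[:3,:3]@d
def onz(c,u,v,z):
    o,d=ray(c,u,v);return o+d*(z-o[2])/d[2]
def proj(c,p):
    E=c["extrinsics"];q=E[:3,:3].T@(np.array(p)-E[:3,3]);return np.array([c["cx"]+c["fx"]*q[0]/q[2],c["cy"]+c["fy"]*q[1]/q[2]])
E
python3 - <<'E'
from h import *
for n,im in(("top",cv2.imread("pics/top0.png")),("side",cv2.imread("pics/side0.png"))):
    c=bot.calibration(n);h=cv2.cvtColor(im,cv2.COLOR_BGR2HSV)
    box=np.zeros(im.shape[:2],np.uint8)
    if n=="top": box[160:230,272:352]=255
    else: box[165:265,245:358]=255
    br=cv2.inRange(h,(0,60,20),(15,200,140))&box
    cnt=max(cv2.findContours(br,0,2)[0],key=cv2.contourArea)
    hull=cv2.convexHull(np.vstack([k for k in cv2.findContours(br,0,2)[0] if cv2.contourArea(k)>20]))
    ap=cv2.approxPolyDP(hull,4,True)[:,0]
    print(n,len(ap))
    if n=="top":
      rect=cv2.boxPoints(cv2.minAreaRect(np.array([onz(c,u,v,.012)[:2] for u,v in hull[:,0]],np.float32)));print("rect",rect,rect.mean(0),cv2.minAreaRect(rect))
    for p in ap: print(p,onz(c,*p,.012).round(4))
    ft=cv2.inRange(h,(15,15,120),(40,90,255))&box
    for k in cv2.findContours(ft,0,2)[0]:
        if cv2.contourArea(k)>30:
            print("bone",cv2.contourArea(k),[ (p.tolist(),onz(c,*p,.042)[:2].round(4).tolist()) for p in cv2.boxPoints(cv2.minAreaRect(k))])
    rd=cv2.inRange(h,(0,150,60),(6,255,255))&box
    ys,xs=np.nonzero(rd);print("red",xs.min(),xs.max(),ys.min(),ys.max(),xs.mean(),ys.mean())
E
```

```text
top 4
rect [[ 0.45201257 -0.12115595]
 [ 0.65813905 -0.13076463]
 [ 0.66952825  0.113556  ]
 [ 0.46340173  0.12316468]] [ 0.5607704  -0.00379997] ((0.5607703924179077, -0.0037999749183654785), (0.24458593130111694, 0.2063503861427307), 87.33106994628906)
[342 171] [ 0.6538 -0.1306  0.012 ]
[342 218] [ 0.4563 -0.1182  0.012 ]
[283 218] [0.4674 0.1203 0.012 ]
[283 171] [0.6652 0.1138 0.012 ]
bone 38.0 [([284.0, 201.0], [0.5309, 0.1123]), ([290.0, 201.0], [0.5297, 0.0883]), ([290.0, 209.0], [0.497, 0.0895]), ([284.0, 209.0], [0.4981, 0.1134])]
bone 295.0 [([319.0, 186.0], [0.5864, -0.031]), ([333.0, 186.0], [0.5837, -0.0876]), ([333.0, 210.0], [0.485, -0.0818]), ([319.0, 210.0], [0.4876, -0.026])]
red 299 301 167 169 299.875 167.875
side 4
[352 215] [ 0.4514 -0.1193  0.012 ]
[306 262] [0.4625 0.1236 0.012 ]
[253 232] [0.6652 0.1167 0.012 ]
[275 173] [ 0.7969 -0.1574  0.012 ]
bone 364.5 [([302.1307678222656, 213.85385131835938], [0.5686, -0.0079]), ([306.7230529785156, 197.015380859375], [0.603, -0.0824]), ([336.5922546386719, 205.16152954101562], [0.5009, -0.1028]), ([331.9999694824219, 222.0], [0.4721, -0.029])]
bone 200.5 [([240.50003051757812, 176.50001525878906], [0.8567, -0.0439]), ([256.5000305175781, 160.50001525878906], [0.8738, -0.149]), ([267.5000305175781, 171.50001525878906], [0.7976, -0.1191]), ([251.50003051757812, 187.50001525878906], [0.7849, -0.019])]
red 274 278 174 176 275.8333333333333 175.08333333333334
```

```bash
python3 -m crank '[[[0,0,-0.05],[0,0,9.5],0.0],[[0,0,-0.05],[0,0,9.5],0.0],[[0.02,-0.055,-0.01],[0,0,0],0.0],[[0.02,-0.055,0],[0,0,0],0.0],[[0.02,-0.055,0],[0,0,0],0.0],[[0.02,-0.055,0],[0,0,0],0.0],[[0.02,-0.055,0],[0,0,0],0.0],[[0.02,-0.055,0],[0,0,0],0.0],[[0.02,-0.055,0],[0,0,0],0.0],[[0.02,-0.055,0],[0,0,0],0.0]]'
```

```text
t: 1.35
eef_pos: [0.3703, -0.2139, 0.3552]
tool_rot: [0.0, 1.0, -0.023, -0.0]
contact_force: [1.5, -0.1, -0.8]
gripper_width: -0.002
```

```bash
python3 -m crank '[[[0.03,-0.05,0],[0,0,0],0.0],[[0.03,-0.05,0],[0,0,0],0.0],[[0.03,-0.05,0],[0,0,0],0.0],[[0,0,0],[0,0,0],0.0]]'
python3 - <<'E'
from h import *
c=bot.calibration("wrist")
im,d=bot.read_camera("wrist");cv2.imwrite("pics/w1.png",im[:,:,::-1]);np.save("w1d.npy",d);np.save("w1E.npy",c["extrinsics"])
print(c,bot.get_obs()["eef_pos"])
E
```

```text
t: 1.85
eef_pos: [0.4685, -0.0655, 0.3551]
tool_rot: [-0.001, 1.0, -0.019, 0.0]
contact_force: [-0.1, 0.2, -0.7]
gripper_width: 0.0
{'fx': 345.50460033314965, 'fy': 345.50460033314965, 'cx': 313.4714678992526, 'cy': 201.2675429297536, 'extrinsics': array([[-0.03772791, -0.95898621, -0.28093069,  0.53985209],
       [-0.99928686,  0.03577338,  0.01208423, -0.0680609 ],
       [-0.00153877,  0.28118626, -0.95965198,  0.48382278],
       [ 0.        ,  0.        ,  0.        ,  1.        ]])} [ 0.46736078 -0.06834656  0.35485613]
```

View pics/w1.png

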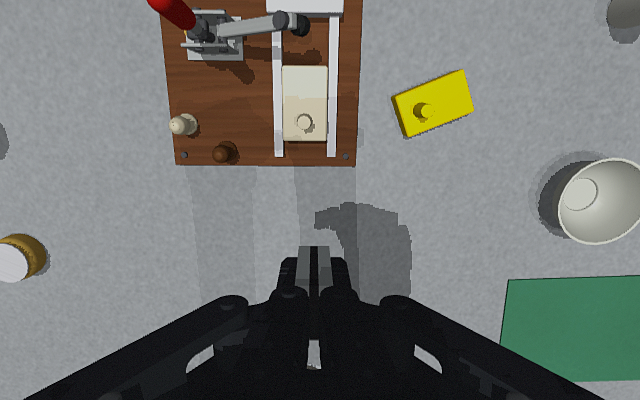

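The wrist view shows the plate's near corners at about (177,165) and (356,165), the foot at (282–327, 65–140) and the arm end at (298,22). The camera rides about 72 mm ahead in tool +x. I'll take a precise measurement from this view.

```bash
python3 - <<'E'
from h import *
im=cv2.imread("pics/w1.png");d=np.load("w1d.npy");c=bot.calibration("wrist");print(np.abs(c["extrinsics"]-np.load("w1E.npy")).max());c["extrinsics"]=np.load("w1E.npy")
h=cv2.cvtColor(im,cv2.COLOR_BGR2HSV)
v,u=np.mgrid[:400,:640]
E=c["extrinsics"]
P=np.stack([(u-c["cx"])/c["fx"]*d,(v-c["cy"])/c["fy"]*d,d],-1)@E[:3,:3].T+E[:3,3]
box=np.zeros(d.shape,bool);box[:175,140:370]=1
br=(cv2.inRange(h,(0,80,20),(15,220,150))>0)&box
print("plate z",np.median(P[br&(abs(P[...,2]-.012)<.01)][:,2]))
pts=np.argwhere(br)[:,::-1]
# edges: bottom row per column, left/right per row
from numpy import polyfit
B=[];L=[];R=[]
for x in range(185,350):
    k=np.nonzero(br[:,x])[0]
    if len(k): B.append(onz(c,x,k.max()+.5,.012))
for y in range(70,155):
    k=np.nonzero(br[y])[0]
    L.append(onz(c,k.min()-.5,y,.012));R.append(onz(c,k.max()+.5,y,.012))
B,L,R=map(np.array,(B,L,R))
def fit(x,y):
    p=polyfit(x,y,1)
    for _ in range(3):
        r=y-np.polyval(p,x);m=abs(r)<max(.002,2*np.median(abs(r)));p=polyfit(x[m],y[m],1)
    return p,r.std()
b=fit(B[:,1],B[:,0]);l=fit(L[:,0],L[:,1]);r=fit(R[:,0],R[:,1]);print(b,l,r)
ang=np.mean([-b[0][0],l[0][0],r[0][0]]);print("yaw",ang)
def inter(b,l):
    A=np.array([[1,-b[0]],[-l[0],1]]);return np.linalg.solve(A,[b[1],l[1]])
cl=inter(b[0],l[0]);cr=inter(b[0],r[0]);print(cl,cr,np.linalg.norm(cl-cr))
a=ang;Rm=np.array([[np.cos(a),-np.sin(a)],[np.sin(a),np.cos(a)]])
O=(cl-Rm@[-.105,.15]+cr-Rm@[-.105,-.1])/2;print("origin",O)
# foot
ft=(cv2.inRange(h,(12,10,110),(40,110,255))>0)&box&(u>275)&(u<335)&(v>55)
J=(P[...,:2]-O)@Rm
top=ft&(abs(P[...,2]-.042)<.006);print("foot z",np.median(P[top][:,2]),"jig x",np.percentile(J[top][:,0],[.5,50,99.5]),"y",np.percentile(J[top][:,1],[.5,50,99.5]))
for nm,m in(("lever red",(cv2.inRange(h,(0,150,60),(8,255,255))>0)&box),):
    print(nm,J[m&(d>0)].min(0),J[m&(d>0)].max(0),P[m&(d>0)][:,2].min(),P[m&(d>0)][:,2].max())
rail=(abs(P[...,2]-.024)<.005)&(abs(J[...,0])<.09)&(abs(J[...,1]+.03)<.045)&(cv2.inRange(h,(0,0,150),(180,40,255))>0)
print("rail y hist",np.histogram(J[rail][:,1],bins=np.arange(-.076,.02,.004)))
k=(abs(P[...,2]-.038)<.004)&(J[...,0]>.06)&(J[...,0]<.1)&(abs(J[...,1]+.03)<.045)
print("stop x",np.percentile(J[k][:,0],[2,98]) if k.any() else None)
for uu in(225,245,280,300,315,335,350,385,400):
    for vv in(270,300,320): print((uu,vv),P[vv,uu].round(3),end=' ')
print();print(bot.get_obs()["q"])
E
```

```text
0.004058953968498112
plate z 0.01220701385433981
(array([0.04655731, 0.45618776]), np.float64(0.00035401967231835714)) (array([-0.04692532,  0.14834746]), np.float64(0.012422644841868266)) (array([-0.04593889, -0.10081071]), np.float64(0.0004041185104933903))
yaw -0.04647384405917843
[0.4620849  0.12666397] [ 0.45053069 -0.12150759] 0.248440383535701
origin [ 0.560033   -0.02727281]
foot z 0.04212256790180008 jig x [-0.06709752 -0.01934522  0.02082974] y [-0.05698539 -0.02940404 -0.00231985]
lever red [-0.09977255 -0.09887614] [0.09377115 0.11854793] 0.011052848771650081 0.2064314985496315
rail y hist (array([  0, 250, 438, 435,  95,   0,   0,   0,   0,   0,   0,   0,   0,
         0,   0,   0,   0,   0,  12, 377, 353, 271,   0]), array([-7.6000000e-02, -7.2000000e-02, -6.8000000e-02, -6.4000000e-02,
       -6.0000000e-02, -5.6000000e-02, -5.2000000e-02, -4.8000000e-02,
       -4.4000000e-02, -4.0000000e-02, -3.6000000e-02, -3.2000000e-02,
       -2.8000000e-02, -2.4000000e-02, -2.0000000e-02, -1.6000000e-02,
       -1.2000000e-02, -8.0000000e-03, -4.0000000e-03,  6.9388939e-17,
    
[... 405 characters left out ...]
 (300, 270) [ 0.479 -0.061  0.368] (300, 300) [ 0.481 -0.061  0.39 ] (300, 320) [ 0.48  -0.062  0.399] (315, 270) [ 0.479 -0.066  0.367] (315, 300) [ 0.474 -0.066  0.38 ] (315, 320) [ 0.466 -0.066  0.379] (335, 270) [ 0.475 -0.074  0.36 ] (335, 300) [ 0.48  -0.072  0.389] (335, 320) [ 0.48  -0.072  0.4  ] (350, 270) [ 0.286 -0.114  0.001] (350, 300) [ 0.479 -0.077  0.388] (350, 320) [ 0.479 -0.076  0.399] (385, 270) [ 0.283 -0.168  0.   ] (385, 300) [ 0.479 -0.088  0.389] (385, 320) [ 0.477 -0.087  0.396] (400, 270) [ 0.283 -0.191  0.001] (400, 300) [ 0.481 -0.092  0.392] (400, 320) [ 0.479 -0.09   0.399] 
[ 0.4259129   0.07111507 -0.43174687  1.84886034  0.030951    1.22918973
 -1.6284894 ]
```

Jig pose: origin (0.560, -0.027), yaw -0.0465. The checks agree: plate z 12.2 mm, rails centred on y -29.5, stop face at x 79. The foot spans x -67 to 21. I'll turn the tool 180° so the camera trails clear of the clamp arm, then come down behind the foot.

```bash
python3 -m crank '[[[-0.0025,-0.016,0.01],[0,0,-10.5],0.0],[[0,0,0.015],[0,0,-10.5],0.0],[[0,0,0.015],[0,0,-10.5],0.0],[[0,0,0.015],[0,0,-10.5],0.0],[[0,0,0.015],[0,0,-10.5],0.0],[[0,0,0.015],[0,0,-10.5],0.0],[[0,0,0.015],[0,0,-10.5],0.0],[[0,0,0.015],[0,0,-10.5],0.0],[[0,0,0.015],[0,0,-10.5],0.0],[[0,0,0.015],[0,0,-10.5],0.0]]'; python3 -m crank '[[[0,0,0.015],[0,0,-10.5],0.0],[[0,0,0.015],[0,0,-10.5],0.0],[[0,0,0],[0,0,-10.5],0.0],[[0,0,0],[0,0,-10.5],0.0],[[0,0,0],[0,0,-10.5],0.0],[[0,0,0],[0,0,-10.5],0.0],[[0,0,0],[0,0,-10.5],0.0],[[0,0,0],[0,0,-1],0.0],[[0,0,0],[0,0,0],0.0]]'
cat > j.py <<'E'
from h import *
from scipy.spatial.transform import Rotation as Ro
def st(tgt=None):
    o=bot.get_obs();p=np.array(o["eef_pos"]);q=o["tool_rot"];R=Ro.from_quat([q[1],q[2],q[3],q[0]]).as_matrix()
    a=-.0465;Rj=np.array([[np.cos(a),-np.sin(a),0],[np.sin(a),np.cos(a),0],[0,0,1]]);O=np.array([.56,-.0273,0])
    j=Rj.T@(p-O);print("t",o["t"],"TCP jig mm",(j*1000).round(1),"tool x,z in jig",(Rj.T@R[:,0]).round(3),(Rj.T@R[:,2]).round(3),"F",np.round(Rj.T@np.array(o["contact_force"]),1),"q",np.round(o["q"],2))
    if tgt is not None: print("shift tool mm",(R.T@Rj@(np.array(tgt)/1000-j)*1000).round(1))
E
python3 -c "
from j import *
st((-93,-29.5,34))"
```

```text
t: 3.15
eef_pos: [0.4644, -0.0559, 0.2096]
tool_rot: [-0.0, 0.626, 0.78, -0.001]
contact_force: [0.1, 0.2, -0.3]
gripper_width: -0.005
t: 4.28
eef_pos: [0.4649, -0.055, 0.1801]
tool_rot: [-0.0, 0.03, 1.0, -0.0]
contact_force: [0.9, 0.2, -0.2]
gripper_width: 0.003
t 4.275 TCP jig mm [-93.7 -32.1 180.1] tool x,z in jig [-1.     0.014  0.   ] [-0.    -0.001 -1.   ] F [ 0.9  0.2 -0.2] q [ 0.69  0.33 -0.83  2.06  0.31  0.88  1.2 ]
shift tool mm [ -0.7   2.7 146.1]
```

```bash
python3 -m crank '[[[-0.0005,0.0027,0.04],[0,0,-0.8],0.0],[[0,0,0.04],[0,0,0],0.0],[[0,0,0.03],[0,0,0],0.0],[[0,0,0.02],[0,0,0],0.0],[[0,0,0.016],[0,0,0],0.0],[[0,0,0],[0,0,0],0.0]]'
python3 - <<'E'
from j import *
st((-22,-29.5,34))
im,d=bot.read_camera("side");cv2.imwrite("pics/s1.png",cv2.resize(im[130:280,210:390,::-1],None,fx=4,fy=4,interpolation=2))
E
```

```text
t: 5.03
eef_pos: [0.4653, -0.0515, 0.0336]
tool_rot: [-0.001, 0.021, 1.0, -0.0]
contact_force: [0.6, 1.0, -0.3]
gripper_width: 0.003
t 5.025 TCP jig mm [-93.5 -28.6  33.6] tool x,z in jig [-1.    -0.004  0.002] [-0.002 -0.    -1.   ] F [ 0.5  1.  -0.3] q [ 0.51  0.56 -0.65  2.16  0.6   0.61  0.96]
shift tool mm [-71.5  -1.2  -0.5]
```

View pics/s1.png

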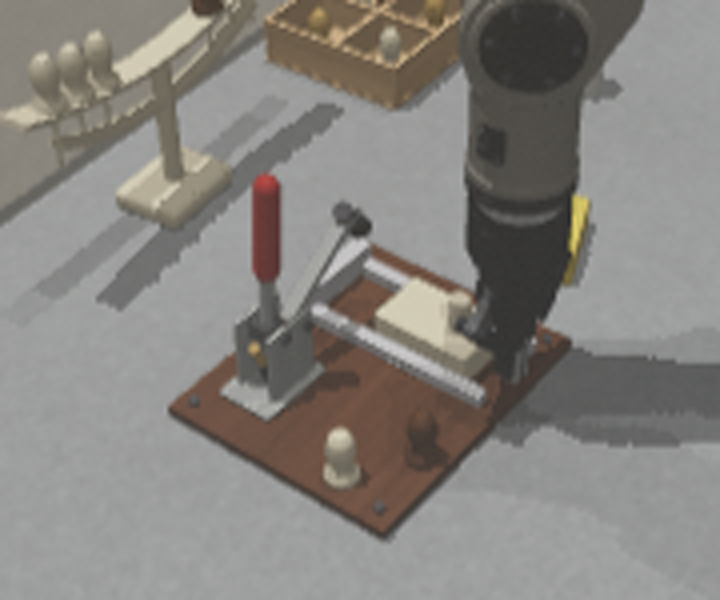

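The fingers are in the channel behind the foot, at about (515,365), and the lever is still open. I'll push along jig +x.

```bash
python3 -m crank '[[[-0.01,-0.001,0],[0,0,0],0.0],[[-0.008,0,0],[0,0,0],0.0],[[-0.008,0,0],[0,0,0],0.0],[[-0.01,0,0],[0,0,0],0.0],[[-0.01,0,0],[0,0,0],0.0],[[-0.01,0,0],[0,0,0],0.0],[[-0.006,0,0],[0,0,0],0.0],[[0,0,0],[0,0,0],0.0]]'
python3 - <<'E'
from j import *
st((-22,-29.5,34))
E
```

```text
t: 6.08
eef_pos: [0.5287, -0.0549, 0.0344]
tool_rot: [0.001, 0.021, 1.0, 0.0]
contact_force: [0.6, -0.8, 0.0]
gripper_width: -0.002
t 6.075 TCP jig mm [-29.9 -29.   34.4] tool x,z in jig [-1.    -0.005 -0.001] [ 0.001  0.    -1.   ] F [ 0.6 -0.8  0. ] q [ 0.49  0.63 -0.64  2.01  0.59  0.69  1.  ]
shift tool mm [-7.9 -0.5  0.4]
```

```bash
python3 -m crank '[[[-0.003,0,0],[0,0,0],0.0],[[-0.003,0,0],[0,0,0],0.0],[[-0.002,0,0],[0,0,0],0.0],[[0,0,0],[0,0,0],0.0]]'
python3 - <<'E'
from j import *
st((-22,-29.5,34))
E
```

```text
t: 6.58
eef_pos: [0.5362, -0.0553, 0.0343]
tool_rot: [0.0, 0.021, 1.0, 0.0]
contact_force: [0.0, 0.6, 0.1]
gripper_width: -0.004
t 6.575 TCP jig mm [-22.5 -29.1  34.3] tool x,z in jig [-1.    -0.005 -0.001] [ 0.001  0.    -1.   ] F [0.  0.6 0.1] q [ 0.49  0.64 -0.64  2.    0.59  0.7   1.  ]
shift tool mm [-0.5 -0.4  0.3]
```

No stop contact yet, so I'll creep forward.

```bash
python3 -m crank '[[[-0.001,0,0],[0,0,0],0.0],[[-0.001,0,0],[0,0,0],0.0]]';python3 -m crank '[[[-0.001,0,0],[0,0,0],0.0],[[0,0,0],[0,0,0],0.0]]'
python3 - <<'E'
from j import *
st((-22,-29.5,34))
E
```

```text
t: 6.82
eef_pos: [0.5366, -0.0554, 0.0342]
tool_rot: [-0.001, 0.021, 1.0, -0.0]
contact_force: [-6.2, 1.3, 5.5]
gripper_width: -0.003
t: 7.08
eef_pos: [0.5366, -0.0554, 0.0339]
tool_rot: [-0.002, 0.021, 1.0, -0.0]
contact_force: [-7.8, 0.6, 5.4]
gripper_width: 0.002
t 7.075 TCP jig mm [-22.1 -29.2  33.9] tool x,z in jig [-1.    -0.005  0.004] [-0.004 -0.001 -1.   ] F [-7.8  0.2  5.4] q [ 0.48  0.64 -0.64  1.99  0.59  0.7   1.  ]
shift tool mm [-0.1 -0.3 -0.1]
```

```bash
python3 -m crank '[[[0.012,0,0],[0,0,0],0.0],[[0.008,0,0],[0,0,0],0.0],[[0,0,-0.05],[0,0,0],0.0],[[0,0,-0.06],[0,0,0],0.0],[[0,0,-0.06],[0,0,0],0.0],[[0.04,0,-0.04],[0,0,0],0.0],[[0,0,0],[0,0,0],0.0]]'
python3 - <<'E'
from j import *
st((55,40,210))
for n,(a,b,e,f) in (("side",(130,280,210,390)),("top",(155,230,270,390))):
    im,d=bot.read_camera(n);cv2.imwrite(f"pics/{n}2.png",im[:,:,::-1]);cv2.imwrite(f"pics/{n}2z.png",cv2.resize(im[a:b,e:f,::-1],None,fx=4,fy=4,interpolation=2))
E
```

```text
t: 7.95
eef_pos: [0.4787, -0.0529, 0.2472]
tool_rot: [0.003, 0.021, 1.0, -0.002]
contact_force: [0.1, 0.2, -0.5]
gripper_width: 0.001
t 7.95 TCP jig mm [-80.1 -29.4 247.2] tool x,z in jig [-1.    -0.005 -0.005] [ 0.005 -0.004 -1.   ] F [ 0.1  0.2 -0.5] q [ 0.75  0.26 -0.88  1.96  0.24  1.02  1.29]
shift tool mm [-135.2   68.9   37.7]
```

View pics/side2z.png

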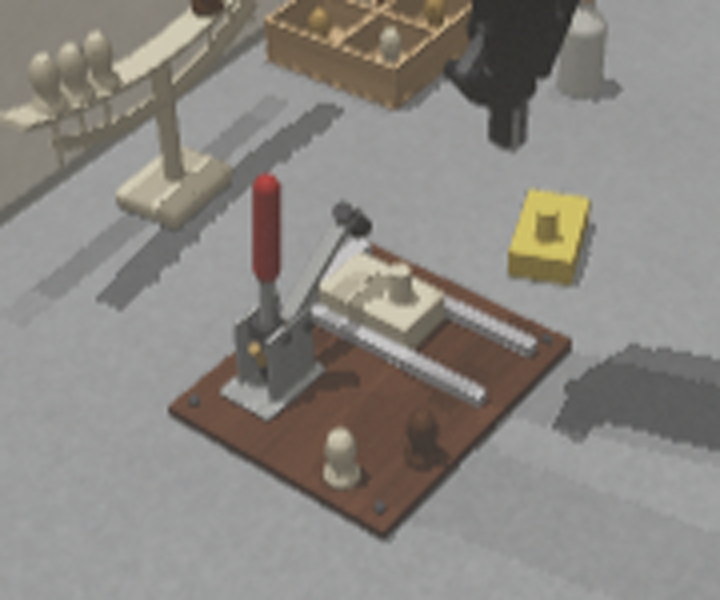

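View pics/top2z.png

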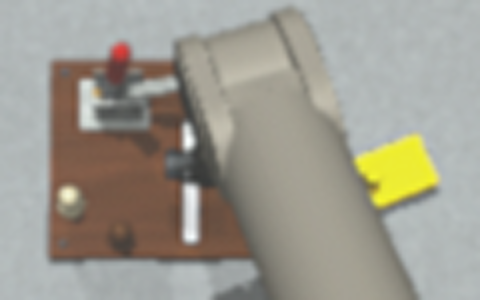

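The side view shows the foot up against the stop, with its rear face at about (420,325) and its front under the arm end. The top view is blocked by the arm. I'll measure the foot from side depth.

```bash
python3 - <<'E'
from j import *
O=np.array([.56,-.0273]);a=-.0465;Rm=np.array([[np.cos(a),-np.sin(a)],[np.sin(a),np.cos(a)]])
im,d=bot.read_camera("side");c=bot.calibration("side")
v,u=np.mgrid[:400,:640];E=c["extrinsics"]
P=np.stack([(u-c["cx"])/c["fx"]*d,(v-c["cy"])/c["fy"]*d,d],-1)@E[:3,:3].T+E[:3,3]
J=(P[...,:2]-O)@Rm
h=cv2.cvtColor(im,cv2.COLOR_RGB2HSV)
m=(cv2.inRange(h,(12,20,90),(40,110,255))>0)&(abs(P[...,2]-.042)<.004)&(abs(J[...,1]+.03)<.035)&(abs(J[...,0])<.1)
print(m.sum(),np.percentile(J[m][:,0],[1,50,99]),np.percentile(J[m][:,1],[1,99]))
mp=(P[...,2]>.055)&(P[...,2]<.08)&(abs(J[...,1]+.03)<.02)&(J[...,0]>-.02)&(J[...,0]<.04)&(cv2.inRange(h,(12,20,90),(40,110,255))>0)
print("post",J[mp].mean(0) if mp.any() else None)
E
```

```text
289 [-0.01041312  0.03790343  0.07838168] [-0.0561718  -0.00044218]
post [ 0.01212602 -0.0267117 ]
```

The foot spans jig x -10.4 to 78.4, so it is home. Next I'll place the fingers beside the lever on its -y side.

```bash
python3 -m crank '[[[-0.045,0.022,0],[0,0,0],0.0],[[-0.045,0.022,0.0],[0,0,0],0.0],[[-0.045,0.022,0],[0,0,0],0.0],[[0,0,0.03],[0,0,0],0.0],[[0,0,0.03],[0,0,0],0.0],[[0,0,0],[0,0,0],0.0]]'
python3 - <<'E'
from j import *
st((55,38,186))
im,d=bot.read_camera("side");cv2.imwrite("pics/s3.png",cv2.resize(im[110:260,210:390,::-1],None,fx=4,fy=4,interpolation=2))
E
```

```text
t: 8.85
eef_pos: [0.6147, 0.0073, 0.18]
tool_rot: [-0.004, 0.02, 1.0, 0.0]
contact_force: [-0.1, 0.1, -0.0]
gripper_width: 0.001
t 8.85 TCP jig mm [ 53.   37.1 180. ] tool x,z in jig [-1.    -0.006  0.007] [-0.007  0.    -1.   ] F [-0.1  0.1 -0. ] q [ 0.45  0.57 -0.78  1.72  0.45  1.05  1.05]
shift tool mm [-2.   0.9 -6. ]
```

View pics/s3.png

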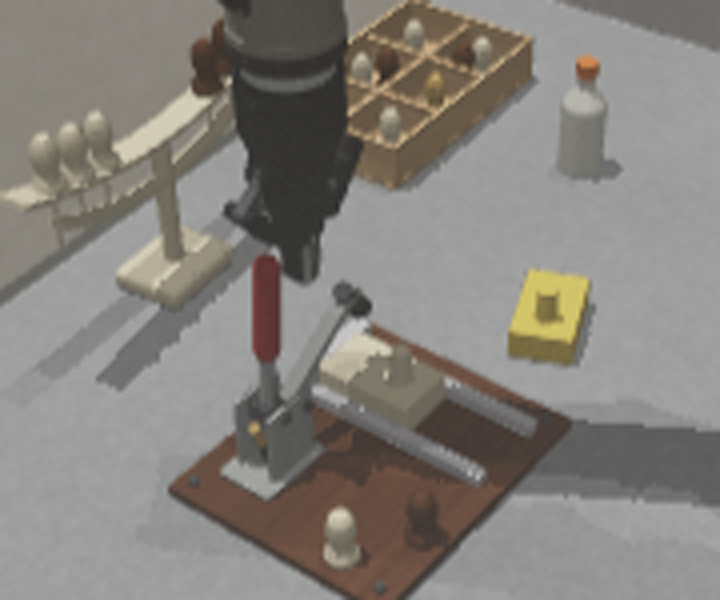

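The fingers are just to the -y side of the sleeve's upper end, around (300,265). I'll push toward +y in stages.

```bash
python3 -m crank '[[[-0.002,0.012,-0.006],[0,0,0],0.0],[[0,0.012,0],[0,0,0],0.0],[[0,0.014,0],[0,0,0],0.0],[[0,0.014,0],[0,0,0],0.0],[[0,0.0,0],[0,0,0],0.0]]'
python3 - <<'E'
from j import *
st((55,123,176))
im,d=bot.read_camera("side");cv2.imwrite("pics/s4.png",cv2.resize(im[110:260,210:390,::-1],None,fx=4,fy=4,interpolation=2))
E
```

```text
t: 9.52
eef_pos: [0.6218, 0.0591, 0.1919]
tool_rot: [0.002, 0.021, 1.0, -0.001]
contact_force: [-0.1, -5.9, 1.7]
gripper_width: 0.001
t 9.525 TCP jig mm [ 57.7  89.2 191.9] tool x,z in jig [-1.    -0.005 -0.003] [ 0.003 -0.002 -1.   ] F [ 0.2 -5.9  1.7] q [ 0.37  0.57 -0.79  1.7   0.45  1.07  0.96]
shift tool mm [ 2.6 33.9 15.8]
```

View pics/s4.png

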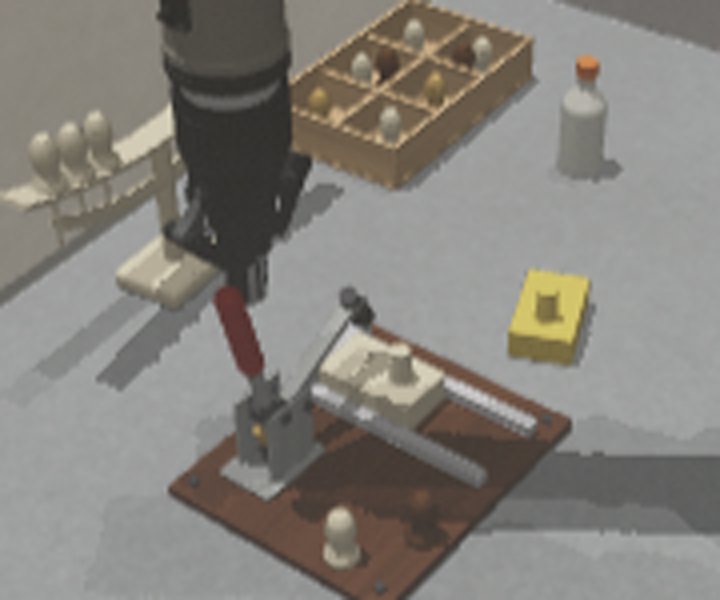

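The lever is tilting, with about 6 N of reaction. I'll follow the arc over the dead point.

```bash
python3 -m crank '[[[0.002,0.011,0.006],[0,0,0],0.0],[[0,0.011,0.006],[0,0,0],0.0],[[0,0.011,0.006],[0,0,0],0.0],[[0,0.009,0.006],[0,0,0],0.0],[[0,0.008,0.006],[0,0,0],0.0],[[0,0,0],[0,0,0],0.0]]'
python3 - <<'E'
from j import *
st((55,166,134))
im,d=bot.read_camera("side");cv2.imwrite("pics/s5.png",cv2.resize(im[110:260,210:390,::-1],None,fx=4,fy=4,interpolation=2))
E
```

```text
t: 10.32
eef_pos: [0.6205, 0.1107, 0.1605]
tool_rot: [0.0, 0.02, 1.0, 0.0]
contact_force: [-0.4, -0.5, 1.0]
gripper_width: 0.003
t 10.325 TCP jig mm [ 54.  140.7 160.5] tool x,z in jig [-1.    -0.007 -0.   ] [-0.     0.001 -1.   ] F [-0.3 -0.6  1. ] q [ 0.27  0.61 -0.77  1.7   0.49  1.03  0.86]
shift tool mm [-1.2 25.3 26.6]
```

View pics/s5.png

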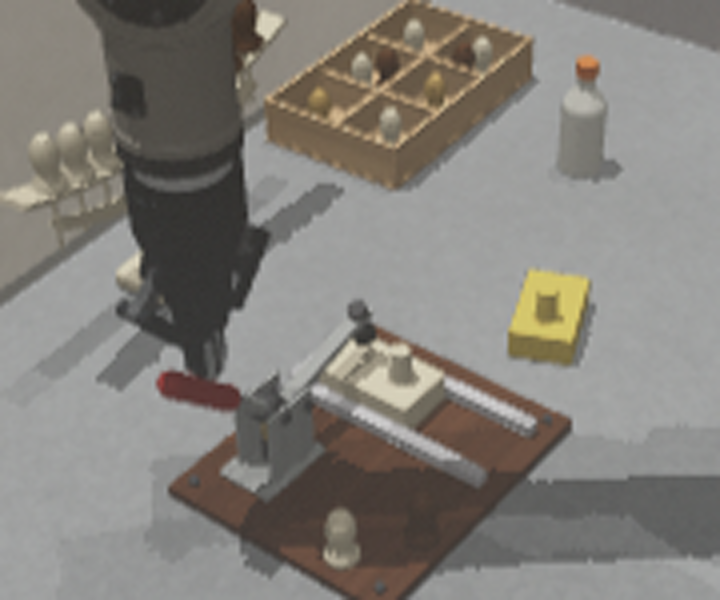

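The lever is near the dead point, with the force almost gone. I'll keep going.

```bash
python3 -m crank '[[[0,0.009,0.008],[0,0,0],0.0],[[0,0.008,0.009],[0,0,0],0.0],[[0,0.006,0.009],[0,0,0],0.0],[[0,0,0],[0,0,0],0.0],[[0,0,0],[0,0,0],0.0]]'
python3 - <<'E'
from j import *
st()
im,d=bot.read_camera("side");cv2.imwrite("pics/s6.png",cv2.resize(im[110:260,210:390,::-1],None,fx=4,fy=4,interpolation=2))
E
```

```text
t: 11.0
eef_pos: [0.6218, 0.1322, 0.1342]
tool_rot: [-0.0, 0.021, 1.0, -0.0]
contact_force: [-0.5, 0.4, -0.4]
gripper_width: -0.002
t 11.0 TCP jig mm [ 54.3 162.2 134.2] tool x,z in jig [-1.    -0.005  0.   ] [-0. -0. -1.] F [-0.5  0.3 -0.4] q [ 0.22  0.65 -0.75  1.71  0.52  0.99  0.81]
```

View pics/s6.png

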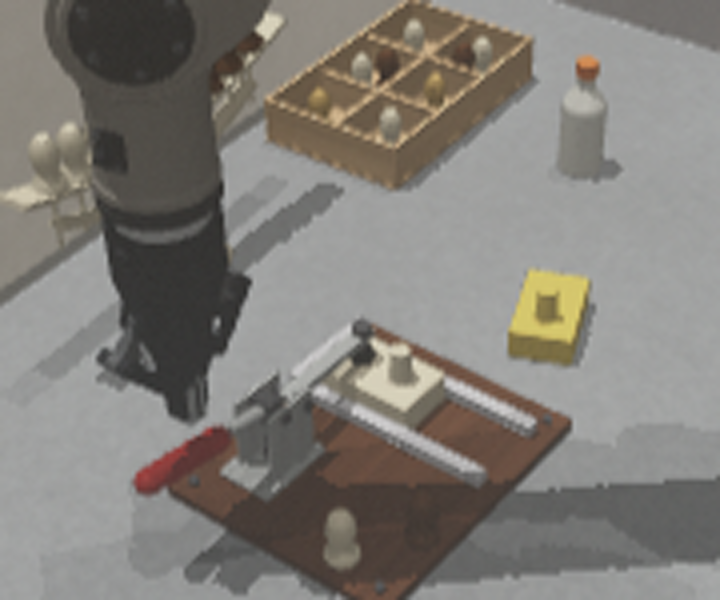

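The lever has snapped over, with the sleeve now at (185,460), and the pad at (365,350) is down on the foot. I'll back off straight up and check.

```bash
python3 -m crank '[[[0,0,-0.05],[0,0,0],0.0],[[0,0,-0.05],[0,0,0],0.0],[[0,0,-0.05],[0,0,0],0.0],[[0.02,0,-0.02],[0,0,0],0.0],[[0,0,0],[0,0,0],0.0],[[0,0,0],[0,0,0],0.0]]'
python3 - <<'E'
from j import *
st()
O=np.array([.56,-.0273]);a=-.0465;Rm=np.array([[np.cos(a),-np.sin(a)],[np.sin(a),np.cos(a)]])
im,d=bot.read_camera("side");c=bot.calibration("side")
v,u=np.mgrid[:400,:640];E=c["extrinsics"]
P=np.stack([(u-c["cx"])/c["fx"]*d,(v-c["cy"])/c["fy"]*d,d],-1)@E[:3,:3].T+E[:3,3]
J=(P[...,:2]-O)@Rm
h=cv2.cvtColor(im,cv2.COLOR_RGB2HSV)
m=(cv2.inRange(h,(12,20,70),(40,110,255))>0)&(abs(P[...,2]-.042)<.004)&(abs(J[...,1]+.03)<.035)&(abs(J[...,0])<.1)
print("foot",m.sum(),np.percentile(J[m][:,0],[1,99]),np.percentile(J[m][:,1],[1,99]))
r=((h[...,0]<8)|(h[...,0]>172))&(h[...,1]>140)&(d>0)&(J[...,1]>.1)&(P[...,2]>.06)&(abs(J[...,0]-.055)<.03)
y,z=J[r][:,1],P[r][:,2];print("sleeve",r.sum(),y.min(),y.max(),"z",z.min(),z.max(),"slope rad",np.polyfit(y,z,1)[0])
cv2.imwrite("pics/s7.png",cv2.resize(im[110:260,210:390,::-1],None,fx=4,fy=4,interpolation=2))
im,d=bot.read_camera("top");cv2.imwrite("pics/t7.png",cv2.resize(im[120:270,140:460,::-1],None,fx=2.5,fy=2.5,interpolation=2))
E
```

```text
t: 11.8
eef_pos: [0.6018, 0.1323, 0.3035]
tool_rot: [-0.0, 0.021, 1.0, -0.0]
contact_force: [-0.3, -0.7, -0.4]
gripper_width: -0.001
t 11.8 TCP jig mm [ 34.4 161.3 303.5] tool x,z in jig [-1.    -0.004  0.   ] [-0.    -0.001 -1.   ] F [-0.3 -0.7 -0.4] q [ 0.3   0.46 -0.85  1.59  0.36  1.26  0.92]
foot 213 [-0.01056565  0.06265537] [-0.05559726  0.0002439 ]
sleeve 50 0.1330641140739764 0.21343636115832693 z 0.08777874075628156 0.1051641070330479 slope rad 0.17243589073578863
```

View pics/s7.png

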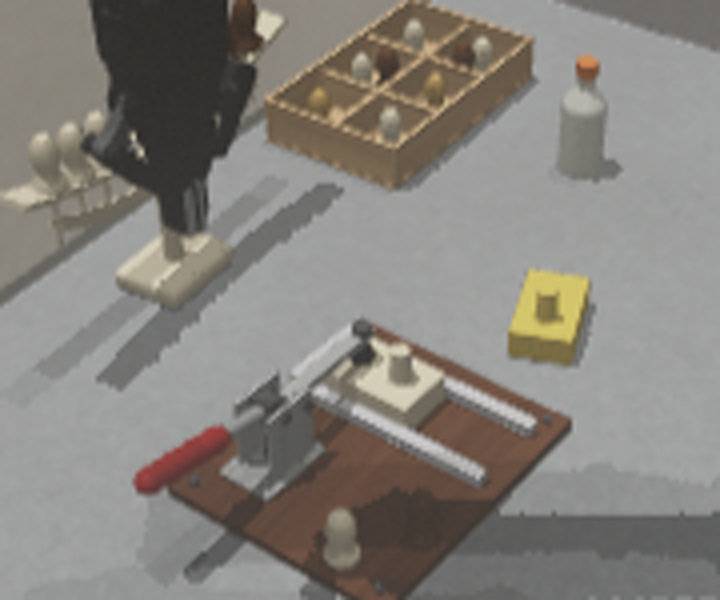

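View pics/t7.png

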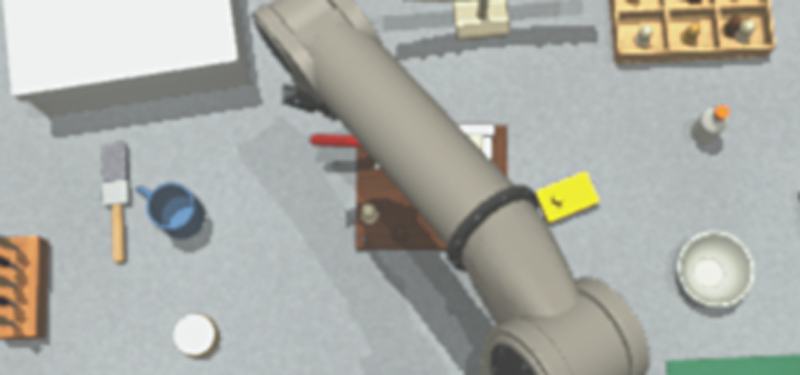

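```bash
python3 - <<'E'
from j import *
O=np.array([.56,-.0273]);a=-.0465;Rm=np.array([[np.cos(a),-np.sin(a)],[np.sin(a),np.cos(a)]])
im,d=bot.read_camera("side");c=bot.calibration("side")
v,u=np.mgrid[:400,:640];E=c["extrinsics"]
P=np.stack([(u-c["cx"])/c["fx"]*d,(v-c["cy"])/c["fy"]*d,d],-1)@E[:3,:3].T+E[:3,3]
J=(P[...,:2]-O)@Rm
m=(P[...,2]>.035)&(P[...,2]<.07)&(J[...,0]<-.02)&(J[...,0]>-.1)&(J[...,1]>.02)&(J[...,1]<.15)
n,l=cv2.connectedComponents(m.astype(np.uint8))
for i in range(1,n): print((l==i).sum(),J[l==i].mean(0),P[l==i][:,2].max())
d0=np.load("w1d.npy");cw=bot.calibration("wrist");E=np.load("w1E.npy")
P=np.stack([(u-cw["cx"])/cw["fx"]*d0,(v-cw["cy"])/cw["fy"]*d0,d0],-1)@E[:3,:3].T+E[:3,3];J=(P[...,:2]-O)@Rm
m=(P[...,2]>.035)&(P[...,2]<.07)&(J[...,0]<-.02)&(J[...,0]>-.1)&(J[...,1]>.02)&(J[...,1]<.15)
n,l=cv2.connectedComponents(m.astype(np.uint8))
for i in range(1,n): print("before",(l==i).sum(),J[l==i].mean(0),P[l==i][:,2].max())
print(bot.hand_in())
E
```

```text
58 [-0.08784694  0.08086298] 0.05990613820868829
59 [-0.05243319  0.13089095] 0.05929921543673322
before 314 [-0.04921146  0.12345614] 0.0595275496061094
before 276 [-0.08370748  0.0738602 ] 0.060010494331707964
the job is handed in; nothing more can be done
None
```

I pushed the foot home against the end stop with the closed fingertips. Then I pushed the red lever over its dead point with the outside of the fingers, and it snapped into lock. I drew the arm back straight up and handed the job in at about 12 s.

**Foot:** before I pushed the lever, the side camera put it at jig x -10.4 to 78.4 mm, and the push met a firm stop of about 8 N. After locking, its rear face measured x -10.6 mm (-10 is home), with its top still at about 42 mm and y centred near -28 mm.

**Lever:** the sleeve measured 0.172 rad above level, and the locked position is 0.17. The pad is down on the foot in the picture, but I could not measure its pressing force.

**Other things:**
- **Finials:** both are upright at the right height. Their positions read about 8 mm different before and after, by nearly the same amount for both. The two readings came from different cameras looking from opposite sides, and the robot never went near them, so I take this as the viewing angle rather than movement.
- **The rest:** the bowl, bottle, mug, tin and brush look undisturbed in the last pictures, judged by eye only. The yellow look-alike was not touched.
- **Robot:** it was clear, with contact force under 1 N at the end.

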